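# Strip a tape roll off its spindle

### The job

Take the wound tape roll off the upright spindle of the unwinder stand: first turn both retaining knobs clockwise to their end stops so that their fingers swing off the roll, then raise the lift plate by its handle to its top stop, so that the roll slides straight up off the spindle. Then push the roll across, lying flat all the way, onto the stand's shelf until it rests against the end lip, about midway along that lip; leave the plate up and the knobs open, and do not disturb the other things on the counter.

Things in the scene. Friction and masses are not known exactly. Their poses are not given: they have to be found in the camera images.
- stand: Unwinder stand: grey base plate 184 x 322 x 12 mm, fixed to the counter, running from y = -135 to 187 mm. Origin on the spindle axis at counter height, z up; +y points along the base from the spindle towards the shelf.
- lip_face (a point): Middle of the foot of the end lip's inner face, at shelf-top height: stand frame (0, 175, 69) mm; stand axes. Shelf: flat aluminium top 130 mm wide (x), from stand y = 53 to 175 mm, 69 mm above the counter, with this one end lip 12 mm high.
- spindle_top (a point): Middle of the top of the spindle, an upright steel post 26 mm in diameter, 66 mm above the counter; stand axes.
- roll: Wound roll of paper tape on a cardboard core, outer diameter 92 mm, bore 31 mm, height 36 mm, about 240 g. Origin at the centre of its underside, z along its axis. It starts round the spindle, on the lift plate, underside 26 mm above the counter, and is held down by the two knobs' fingers. Too wide to grip across.
- lift_plate (a joint): Height of the lift plate, m: 0 down, 0.045 at its top stop (friction, about 9 N, keeps it where it is left). Steel plate 100 mm wide (x), stand y = -125 to 50 mm, round the spindle under the roll; its top is 26 mm above the counter when down, 71 mm when up (5 mm above the spindle, 2 mm above the shelf, 3 mm gap to the shelf).
- lift_handle (a point): Middle of the top of the plate's handle: a black upright block 44 mm along x, 14 mm along y, 40 mm tall, standing on the plate at stand y = -112 mm. Its top is 66 mm above the counter with the plate down. Stand axes. Grip it across y.
- near_knob (a joint): Turn of the knob on the robot's side of the roll, rad: 0 with its finger pointing at the spindle, grows clockwise seen from above, end stop at 1.45 (finger clear of the roll).
- near_knob_grip (a point): On the axis of the near knob (stand x = -72 mm, y = 0), 90 mm above the counter; turns with the knob. Bar grip: black, 36 mm along this point's x, 12 mm thick along its y, 74 to 100 mm above the counter. Below it a steel finger, 64 to 70 mm above the counter, 12 mm wide, reaches 38 mm from the axis along +x, over the roll.
- far_knob (a joint): Turn of the knob on the far side of the roll; as near_knob.
- far_knob_grip (a point): On the axis of the far knob (stand x = +72 mm, y = 0); otherwise as near_knob_grip.
- clamp_a: Cream plastic roller clamp, 48 x 20 mm, 22 mm high, loose; origin at the centre of its underside. Leave it alone.
- clamp_b: A second one like clamp_a. Leave it alone.
- canister: Stubby aluminium canister, 58 mm in diameter, 85 mm high, loose, upright; origin at the centre of its underside. Leave it alone.
- tweezers_tray: Bent chrome tray 70 (x) x 166 (y) mm, 21 mm high, with tweezers in it, loose; origin at the centre of its underside. Leave it alone.
Things that resemble listed ones, but are neither listed nor needed, are in the scene too. Leave any black or purple look-alike of the roll alone.

How it is judged:
By the outcome, as a careful person would: the job done as asked, in the order asked, and still so for the second after the job is handed in, with the robot touching nothing.
It also fails if it takes over 67 s, if anything falls off the work surface, if the arm or the gripper's body presses on something with over 40 N, if the wrist force passes 120 N, or if a joint passes its speed limit or range.

### The arm

A 6-joint arm with a two-finger parallel gripper is mounted at the origin on the work surface. World frame = base frame: x ahead of the robot, y to its left, z up, the work surface at z = 0. Lengths are in m, angles in rad, forces in N, time in s.
With the tool pointing down it reaches from about 0.375 to 0.975 m from the base axis. Payload 3.8 kg.
Tool frame: the origin (TCP) lies at the very end of the fingers, on their centre line; the grasp point (between the pads) lies 19 mm behind it; z points along the fingers, y is the line along which they close (so a half turn about z gives the same grasp; the last joint's range is limited). The gripper opens to 88 mm and grips with 3 to 60 N. Pads are 18 mm wide; open, the fingers measure 123 mm over their backs; the gripper's body (75 mm by 187 mm) begins 45 mm behind the grasp point.
Start: joints at [-1.323, 0.264, 1.604, -0, 1.274, -0.037], TCP at [0.19, -0.648, 0.211] pointing down, gripper open.
Joint ranges: [-2.63, 2.63], [-0.94, 2.18], [0.31, 2.57], [-1.31, 4.45], [0, 2.66], [-2.55, 2.55]. Speed limits (rad/s): [2.57, 2.57, 3.14, 3.14, 3.14, 3.14].

### API

Orientations are given as a unit quaternion [x, y, z, w].
In Python, from plant import robot, kin, imaging, models, monitor gives the robot as it stands. Calls block until the motion is done:
- robot.goto(position, orientation): joint-space move of the TCP to a pose.
- robot.move_l(position, orientation=None, velocity=0.15): straight line of the TCP; orientation=None keeps the orientation; velocity is the mean speed in m/s.
- robot.move_joints(angles): joint-space move.
- robot.move_gripper(opening, grasp_force=None): finger opening in m; grasp_force is the grip in N (None keeps the last); returns when the fingers have stopped.
- robot.dwell(seconds).
- kin.solve_ik(position, orientation): joint angles nearest the present ones, or None.
- imaging.snapshot(name): name is "side" or "top" or "wrist"; returns a dict with "frame" (400x640x3 uint8, blue, green, red), "z_map" (400x640 float32, m along the optical axis (not along the pixel's ray), 0 where there is no reading), "K" (3x3 intrinsics, pixels), "position" and "rotation" of the camera in the world; the wrist camera has in their place "T_tool_cam" (4x4, takes a point from camera to tool coordinates, whose origin is the TCP and whose axes are the flange's). Camera axes: x right, y down, z forward; pixel columns grow to the right and rows downward; lengths in m; the calibration is good to about 2 mm. The wrist camera is an equidistant fisheye: a pixel r from the principal point sees the ray r / f radians off the axis. A picture is of the moment at which its call begins: read the wrist's pose just before it.
A pose or a line that the arm cannot do raises robot.Unreachable and nothing moves.
- robot.finish_job(): hands the job in; it is judged then, once.
Trained networks look in the newest picture that a camera, given by its name, has taken for a name from the list of things; names that differ only in an ending like _2 or _b are one class to them, and where a whole thing is asked for, a point or a joint stands for the part that bears it (a point fixed in the world has none). Each returns a list of dicts, best first, with "confidence" (0 to 1); they miss things now and then, are a little off and sometimes report something else, mostly with a low value. They report only what shows in the picture. A call takes as long as a camera call. They do not tell look-alikes from the thing itself.
- models.find_in(camera, label): "bbox" ([left, top, width, height] in pixels, round what is visible of it).
- models.silhouettes(camera, label): "region" (400x640 bool, what is visible of it) and "bbox" ([left, top, width, height] in pixels, round what is visible of it).
Readings, each from a call of its own:
- monitor.current_time(): time.
- monitor.current_joint_pos(): joint angles.
- monitor.current_dq(): joint speeds.
- monitor.current_tau(): joint torques, N m.
- monitor.current_ee_pos(): TCP position.
- monitor.current_orientation(): TCP orientation.
- monitor.current_wrist_force(): force on the tool from outside, world axes, zero at the start.
- monitor.current_moment(): the same for the moment, N m.
- monitor.current_finger_gap(): finger opening in m.
- monitor.current_grip_force(): force on a finger pad.
Only numpy, scipy, OpenCV 4.12 (cv2) and the standard library are available. Lean on these libraries where they do the work, as an engineer would, in place of code of your own. Each camera call takes 0.05 s, during which the arm holds its last target. There are 200 camera calls.

## Working session

There is one attempt and no reset: what is moved stays moved. The work goes in short steps, each a Python script; the robot and the scene stay as the last script left them, time stands still between calls to the robot, and variables do not carry over. Pictures are saved under pics/ and viewed, at most 10 in all, crops included, and the job is handed in when it is done.

```bash
mkdir -p pics; ls
cat > h.py <<'E'
import numpy as np, cv2
from plant import robot, kin, imaging, models, monitor
def pts(s, mask=None):
    z=s["z_map"]; m=(z>0) if mask is None else (mask&(z>0))
    v,u=np.nonzero(m); d=z[v,u]; K=s["K"]
    c=np.stack([(u-K[0,2])/K[0,0]*d,(v-K[1,2])/K[1,1]*d,d],1)
    return c@np.array(s["rotation"]).T+np.array(s["position"]), u, v
E
python3 - <<'E'
from h import *
ims=[]
for n in("top","side"):
    s=imaging.snapshot(n); cv2.imwrite(f"pics/{n}0.png",s["frame"]); np.savez(f"{n}0.npz",**s)
    print(n,s["position"],np.round(s["rotation"],3).tolist(),s["K"].tolist())
    for l in("stand","roll","lift_handle","near_knob_grip","far_knob_grip","lift_plate","canister","clamp_a","tweezers_tray"):
        for d in models.find_in(n,l)[:4]: print(n,l,d["bbox"],round(d["confidence"],2))
print(monitor.current_time())
E
```

```text
pics
top [0.51167359 0.03897564 1.2639338 ] [-0.703, 0.711, -0.006, 0.01] [[477.2245774977628, 0.0, 320.1258843861387], [0.0, 477.2245774977628, 202.84452155091444], [0.0, 0.0, 1.0]]
top stand [238.3, 146.6, 136.6, 115.4] 0.92
top roll [183.9, 164.6, 39.2, 34.1] 0.89
top roll [301.8, 180.6, 32.4, 36.0] 0.77
top roll [392.1, 191.6, 40.1, 31.9] 0.75
top roll [233.1, 271.5, 36.5, 39.4] 0.63
top lift_handle [290.9, 158.3, 74.5, 62.8] 0.61
top near_knob_grip [299.7, 162.9, 7.9, 22.3] 0.74
top near_knob_grip [326.6, 206.8, 3.0, 23.9] 0.62
top far_knob_grip [309.4, 92.1, 62.2, 47.7] 0.52
top far_knob_grip [300.9, 165.0, 6.3, 20.9] 0.48
top lift_plate [289.9, 160.1, 75.1, 59.5] 0.59
top canister [314.2, 250.6, 25.5, 26.8] 0.64
top clamp_a [369.5, 147.5, 20.0, 17.8] 0.73
top clamp_a [279.5, 135.5, 13.9, 14.0] 0.46
top tweezers_tray [310.6, 89.7, 57.9, 50.7] 0.73
side [ 0.16068368 -0.5785113   0.50953642] [0.83, -0.236, 0.141, -0.485] [[434.4091615848508, 0.0, 317.05154156964915], [0.0, 434.4091615848508, 200.00713680624636], [0.0, 0.0, 1.0]]
side stand [220.6, 172.0, 171.5, 112.7] 0.63
side stand [375.9, 205.9, 78.5, 31.8] 0.18
side roll [356.8, 280.6, 55.9, 56.1] 0.84
side roll [294.2, 200.5, 45.4, 41.9] 0.78
side roll [146.9, 205.9, 48.8, 40.5] 0.77
side roll [248.7, 156.3, 36.1, 24.9] 0.64
side lift_handle [284.0, 220.5, 98.9, 41.1] 0.96
side lift_handle [217.5, 172.1, 176.9, 112.9] 0.44
side near_knob_grip [285.3, 205.7, 30.6, 25.5] 0.69
side far_knob_grip [324.3, 182.8, 15.8, 18.5] 0.7
side lift_plate [283.4, 223.7, 97.7, 36.6] 0.56
side canister [229.4, 225.2, 34.6, 55.8] 0.93
side clamp_a [395.3, 252.2, 30.0, 16.2] 0.85
side clamp_a [339.5, 195.5, 22.0, 10.7] 0.54
side tweezers_tray [373.7, 206.3, 84.1, 32.2] 0.72
side tweezers_tray [287.1, 205.7, 24.5, 27.4] 0.48
1.0
```

Run:
```python
import cv2
a=cv2.imread("pics/top0.png")[70:320,160:460]; b=cv2.imread("pics/side0.png")[130:350,130:470]
cv2.imwrite("pics/topc.png",cv2.resize(a,(720,600),interpolation=cv2.INTER_CUBIC)); cv2.imwrite("pics/sidec.png",cv2.resize(b,(800,518),interpolation=cv2.INTER_CUBIC))
```

```text
(no output)
```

View pics/topc.png

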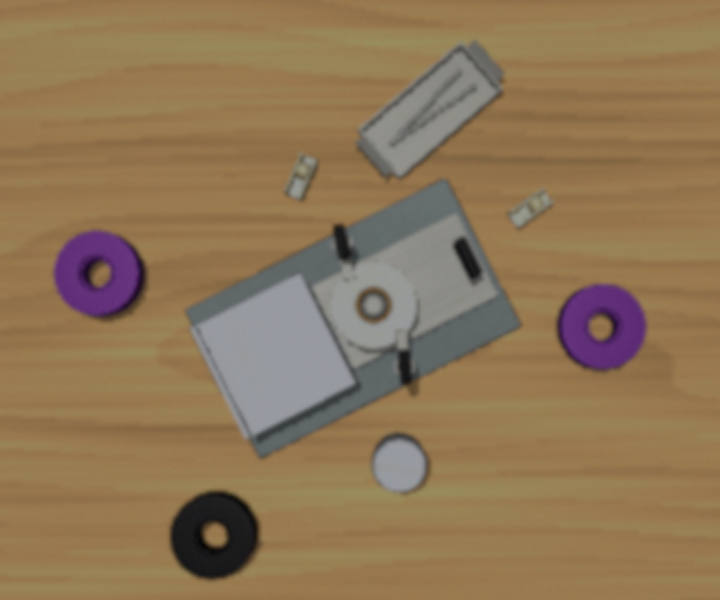

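View pics/sidec.png

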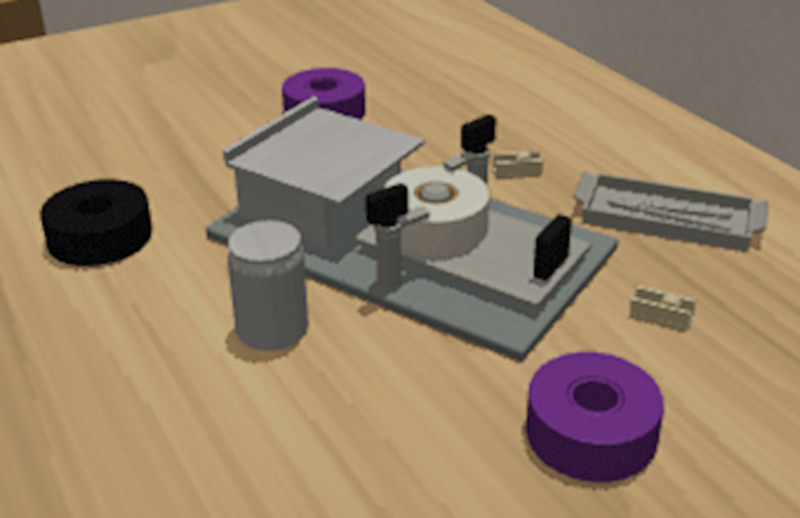

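The roll to take is the white one round the spindle, at top-view pixel (316,197). The other candidates are two purple rolls at (201,184) and (411,206) and a black one at (249,293). They are look-alikes standing off the stand. The near knob is at about (329,222), the far knob at (303,171) and the handle at (354,178). The shelf lies towards the lower left.

Next I'll fit the stand pose from depth.

```bash
sed -i 's/np.array(s\["rotation"\]).T/R.from_quat(s["rotation"]).as_matrix().T/; 1a from scipy.spatial.transform import Rotation as R' h.py
python3 - <<'E'
from h import *
for n in("top","side"):
    s=dict(np.load(f"{n}0.npz")); p,u,v=pts(s)
    f=s["frame"][v,u].astype(int); 
    roi=(abs(p[:,0]-.5)<.25)&(abs(p[:,1]-.05)<.3)
    bright=f.min(1); dark=f.max(1)<60
    print(n,"counter z",np.median(p[roi&(abs(p[:,2])<.008),2]))
    def rect(m,l):
        q=p[m]
        if len(q)<5: print(l,len(q));return
        r=cv2.minAreaRect((q[:,:2]*1000).astype(np.float32)); print(l,len(q),np.round(r[0],1),np.round(r[1],1),round(r[2],1),"z",np.round(np.percentile(q[:,2],[5,50,95]),4),"mean",np.round(q[:,:2].mean(0),4))
    roi2=roi&(np.hypot(p[:,0]-.52,p[:,1]-.08)<.2)
    rect(roi2&(abs(p[:,2]-.069)<.004)&(p[:,1]>.09)&(f.min(1)>90),"shelf")
    rect(roi2&(abs(p[:,2]-.012)<.004),"base")
    # roll: circle around
    c=np.array([.527,.05]); 
    if n=="top":
        uu=(u-316)**2+(v-197)**2<20**2
        rect(uu&(abs(p[:,2]-.062)<.004),"roll")
        for l,(a,b) in dict(near=(329,222),far=(303,171),handle=(354,178)).items():
            m=(abs(u-a)<9)&(abs(v-b)<12)&dark; rect(m,l); 
            rect(m&(p[:,2]>(.08 if l!="handle" else .058)),l+"hi")
    else:
        for l,(a,b) in dict(near=(294,218),far=(333,187),handle=(365,235)).items():
            m=(abs(u-a)<13)&(abs(v-b)<16)&dark; rect(m,l)
            rect(m&(p[:,2]>(.08 if l!="handle" else .058)),l+"hi")
E
```

```text
top counter z -0.0002300160317501021
shelf 2277 [518.4 141.3] [137.1 167.2] 26.7 z [0.0658 0.0687 0.072 ] mean [0.5057 0.1605]
base 2825 [546.5  84. ] [297.1 360.7] 50.1 z [0.0086 0.0118 0.015 ] mean [0.5537 0.0585]
roll 861 [555.6  56.8] [88.5 88.5] 89.4 z [0.0586 0.0618 0.0651] mean [0.5555 0.0565]
near 66 [490.1  25.2] [32. 14.] 12.0 z [0.0847 0.0989 0.1028] mean [0.49   0.0254]
nearhi 63 [490.2  25.4] [32.  10.8] 5.1 z [0.0962 0.099  0.1029] mean [0.4902 0.0253]
far 69 [619.1  88.3] [33.2 14.2] 17.7 z [0.0184 0.0983 0.1019] mean [0.6167 0.0877]
farhi 61 [618.5  88.7] [32.4 11.4] 13.8 z [0.0954 0.099  0.1019] mean [0.6172 0.0883]
handle 85 [602.9 -42.4] [40.8 10.7] 25.1 z [0.0399 0.0643 0.069 ] mean [ 0.6022 -0.0422]
handlehi 71 [603.1 -42.6] [40.6 10.1] 25.1 z [0.0617 0.0648 0.069 ] mean [ 0.6033 -0.0425]
side counter z 0.0004724666569064784
shelf 1724 [513.6 142.6] [135.2 168.1] 24.4 z [0.0683 0.0695 0.0709] mean [0.5017 0.1596]
base 3076 [538.9  43.2] [289.2 346.2] 77.8 z [0.0097 0.0122 0.0141] mean [0.5298 0.0196]
near 257 [520.2  88. ] [166.1  30.7] 63.6 z [0.0133 0.0902 0.1007] mean [0.4901 0.0287]
nearhi 208 [488.8  23.4] [33.8 12.3] 2.8 z [0.081  0.0931 0.1008] mean [0.4871 0.0218]
far 171 [618.2  88.3] [35.  14.8] 10.1 z [0.0774 0.091  0.1006] mean [0.6148 0.0849]
farhi 148 [618.1  88.7] [35. 14.] 10.4 z [0.0819 0.0925 0.1008] mean [0.6149 0.0852]
handle 297 [628.3 -14. ] [121.1  25.6] 49.0 z [0.0321 0.0534 0.0668] mean [ 0.5989 -0.0477]
handlehi 123 [602.8 -44.4] [42.5 13.2] 26.8 z [0.0594 0.0653 0.0671] mean [ 0.6003 -0.0469]
```

```bash
cat >> h.py <<'E'
def down(a):  # tool down, closing line at angle a (deg)
    a=np.deg2rad(a); y=np.array([np.cos(a),np.sin(a),0]); z=np.array([0,0,-1.])
    return R.from_matrix(np.stack([np.cross(y,z),y,z],1)).as_quat()
O=np.array([.5545,.0567]); YAW=26.1
def W(x,y,z):
    c,s=np.cos(np.deg2rad(YAW)),np.sin(np.deg2rad(YAW)); return [O[0]+c*x-s*y,O[1]+s*x+c*y,z]
def wpts(s,p,q,mask=None):
    z=s["z_map"]; m=(z>0) if mask is None else (mask&(z>0))
    v,u=np.nonzero(m); K=s["K"]; dx=(u-K[0,2])/K[0,0]; dy=(v-K[1,2])/K[1,1]; th=np.hypot(dx,dy)+1e-9
    t=np.tan(th)/th*z[v,u]; c=np.stack([dx*t,dy*t,z[v,u],np.ones(len(u))],1)
    tp=(c@np.array(s["T_tool_cam"]).T)[:,:3]
    return R.from_quat(q).apply(tp)+p,u,v
E
python3 - <<'E'
from h import *
for b,off in((116,(0,-.02)),(116,(.03,.05))):
  for a in (b,b-180):
    j=kin.solve_ik(W(*off,.27),down(a)); print(a,None if j is None else np.round(j,2))
for kx,a0 in((-.072,95),(.072,102)):
  for h in(0,180):
    for a in(a0,33): 
      j=kin.solve_ik(W(kx,0,.078),down(a-h)); print(kx,a-h,None if j is None else np.round(j,2))
robot.goto(W(0,-.02,.27),down(26.1+90-180 if False else -64))
for i,off in enumerate(((0,-.02),(.03,.05))):
    if i: robot.move_l(W(*off,.27),velocity=.2)
    p=np.array(monitor.current_ee_pos());q=monitor.current_orientation()
    s=imaging.snapshot("wrist"); np.savez(f"w{i}.npz",p=p,q=q,**s); cv2.imwrite(f"pics/w{i}.png",s["frame"])
    P,u,v=wpts(s,p,q); f=s["frame"][v,u]; dark=f.max(1)<60
    for l,(x,y),zr in(("near",(-.072,0),(.09,.11)),("far",(.072,0),(.09,.11)),("handle",(0,-.112),(.058,.075))):
        w=W(x,y,0); m=dark&(np.hypot(P[:,0]-w[0],P[:,1]-w[1])<.035)&(P[:,2]>zr[0])&(P[:,2]<zr[1])
        if m.sum()>5:
            r=cv2.minAreaRect((P[m,:2]*1000).astype(np.float32)); print(l,m.sum(),np.round(r[0],1),np.round(r[1],1),round(r[2],1),np.median(P[m,2]))
    m=(abs(P[:,2]-.062)<.003)&(np.hypot(P[:,0]-O[0],P[:,1]-O[1])<.052); r=cv2.minEnclosingCircle((P[m,:2]*1000).astype(np.float32)); print("roll",m.sum(),np.median(P[m,2]),r)
print(monitor.current_time())
E
```

```text
116 [ 0.02  0.02  1.77 -0.    1.35 -2.  ]
-64 [ 0.02  0.02  1.77 -0.    1.35  1.14]
116 [ 0.16  0.04  1.76 -0.    1.35 -1.87]
-64 [ 0.16  0.04  1.76 -0.    1.35  1.28]
-0.072 95 [ 0.    0.04  2.12 -0.    0.98 -1.66]
-0.072 33 [ 0.    0.04  2.12 -0.    0.98 -0.58]
-0.072 -85 [ 0.    0.04  2.12 -0.    0.98  1.48]
-0.072 -147 None
0.072 102 [ 0.1   0.28  1.84 -0.    1.02 -1.68]
0.072 33 [ 0.1   0.28  1.84 -0.    1.02 -0.47]
0.072 -78 [ 0.1   0.28  1.84 -0.    1.02  1.46]
0.072 -147 None
near 277 [491.9  26.9] [35.5 12.2] 4.1 0.09995892369617454
far 317 [619.8  89.4] [34.7 11.7] 11.0 0.10020138733661424
handle 357 [605.4 -41. ] [42.6 13.7] 29.5 0.06606401807318352
roll 3552 0.062367337259205416 ((555.2764282226562, 57.422054290771484), 46.54190444946289)
near 272 [491.5  27.4] [35.4 11.9] 4.6 0.09979787564752582
far 322 [619.8  90.6] [34.8 12.1] 10.5 0.10005139837163378
handle 313 [605.  -40.5] [42.1 12.9] 27.4 0.06593731362340238
roll 3363 0.062373705785805866 ((555.8073120117188, 58.21030044555664), 46.25955581665039)
4.4
```

```bash
sed -i 's/^O=.*/O=np.array([.5557,.0582]); YAW=26.2/' h.py
python3 - <<'E'
from h import *
a=cv2.imread("pics/w0.png"); cv2.imwrite("pics/w0c.png",cv2.resize(a[60:400,100:540],(776,600)))
E
```

```text
(no output)
```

View pics/w0c.png

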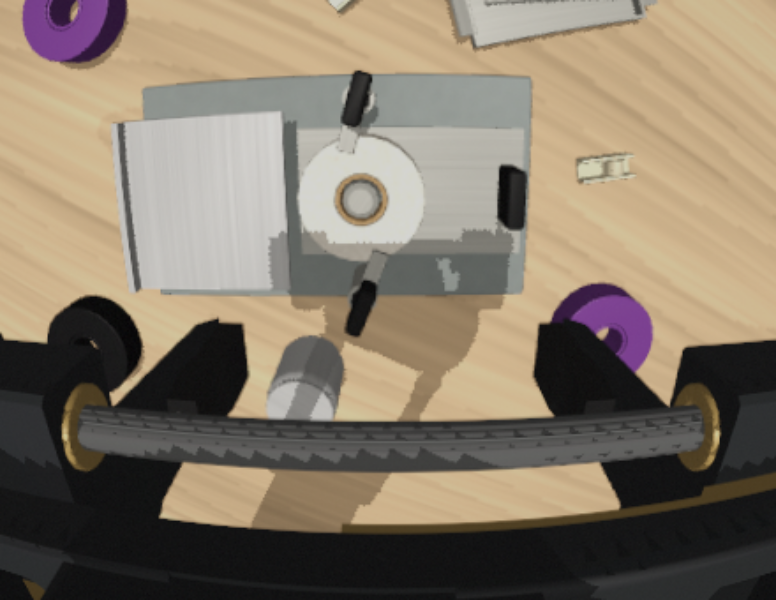

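The crop confirms the white roll, with a tan core round the steel spindle at crop (360,198), and both knobs partly turned (about 0.38 and 0.27 rad). The clockwise sense is confirmed too. I'll turn the near knob first.

```bash
cat >> h.py <<'E'
def turn(x,y,bar,th0):
    robot.move_gripper(.04,25)
    q=down(bar+90)
    robot.goto([x,y,.15],q); robot.move_l([x,y,.079],velocity=.12)
    robot.move_gripper(.0,25); print("gap",monitor.current_finger_gap(),"F",np.round(monitor.current_wrist_force(),1))
    m0=monitor.current_moment()[2]; j=np.array(monitor.current_joint_pos()); d=1.45-th0
    for e in list(np.arange(.25,d-.1,.25))+[d-.1,d-.05,d,d+.03,d+.06,d+.09]:
        k=j.copy(); k[5]+=e; robot.move_joints(k)
        m=monitor.current_moment()[2]-m0; print(round(e,2),round(m,2),np.round(monitor.current_wrist_force(),1))
        if e>=d-.05 and abs(m)>1.0: break
    k[5]=j[5]+min(e,d+.01); robot.move_joints(k)   # relax the wind-up
    robot.move_gripper(.04); p=monitor.current_ee_pos(); robot.move_l([p[0],p[1],.15],velocity=.15)
    print(monitor.current_time())
E
python3 - <<'E'
from h import *
turn(.4915,.0271,4.4,.38)
s=imaging.snapshot("top"); p,u,v=pts(s); f=s["frame"][v,u]
p=monitor.current_ee_pos()
E
```

```text
gap 0.00031624955380955946 F [ 0.  -0.7  0.5]
0.25 -0.02 [-0.3 -0.   0.6]
0.5 0.04 [-1.  -0.2  0.2]
0.75 -0.06 [ 0.5 -0.1  0.5]
0.97 -0.01 [-1.1  0.4 -0.1]
1.02 -0.01 [ 0.3 -0.3  0.8]
1.07 0.0 [ 0.3  0.3 -0.7]
1.1 0.01 [ 0.5 -0.7  0.8]
1.13 0.02 [ 0.1 -0.3 -0.2]
1.16 -0.01 [ 0.2 -0.3 -0.7]
13.375
```

Run:
```python
from h import *
print(monitor.current_ee_pos(),R.from_quat(monitor.current_orientation()).as_matrix().round(3).tolist(),monitor.current_finger_gap(),np.round(monitor.current_joint_pos(),3))
p=np.array(monitor.current_ee_pos());q=monitor.current_orientation()
s=imaging.snapshot("wrist"); cv2.imwrite("pics/w2.png",s["frame"])
P,u,v=wpts(s,p,q); f=s["frame"][v,u]; dark=f.max(1)<60
m=dark&(np.hypot(P[:,0]-.4915,P[:,1]-.027)<.03)&(P[:,2]>.085)&(P[:,2]<.11)
r=cv2.minAreaRect((P[m,:2]*1000).astype(np.float32)); print(m.sum(),r)
```

```text
[0.49057115 0.0271264  0.14887272] [[-0.538, 0.843, -0.002], [0.843, 0.538, 0.0], [0.001, -0.002, -1.0]] 0.04056016043665255 [ 0.005 -0.036  2.054  0.     1.125 -0.563]
827 ((490.2948913574219, 26.592296600341797), (35.690032958984375, 12.340498924255371), 4.716737747192383)
```

View pics/w2.png

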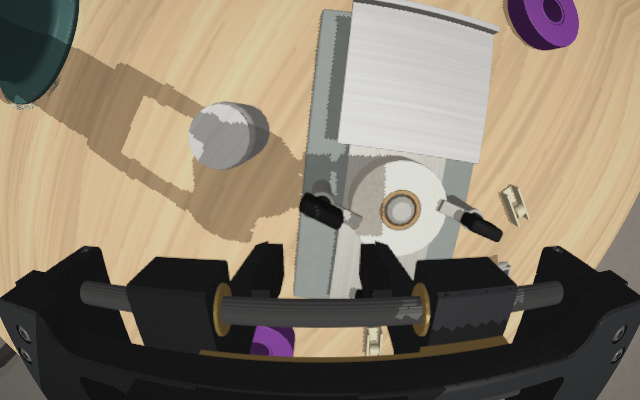

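The near knob has not moved: its bar is still at 4.7°, at image (322,210), and the fingers closed on nothing. I'll repeat the descent with a check at each step.

Run:
```python
from h import *
x,y=.4910,.0270
robot.goto([x,y,.15],down(94.6)); print(monitor.current_ee_pos(),monitor.current_finger_gap())
robot.move_l([x,y,.079],velocity=.12); print(monitor.current_ee_pos(),np.round(monitor.current_wrist_force(),1))
print(robot.move_gripper(.008,25)); print(monitor.current_finger_gap(),monitor.current_grip_force(),monitor.current_time())
s=imaging.snapshot("side"); cv2.imwrite("pics/s2.png",cv2.resize(s["frame"][100:300,180:460],(800,571)))
```

```text
[0.4905847  0.02697565 0.14933967] 0.03995056788710489
[0.49144306 0.02701316 0.07940541] [ 0.  -0.7  1.4]
False
0.008234326681893969 0.0 15.8583
```

View pics/s2.png

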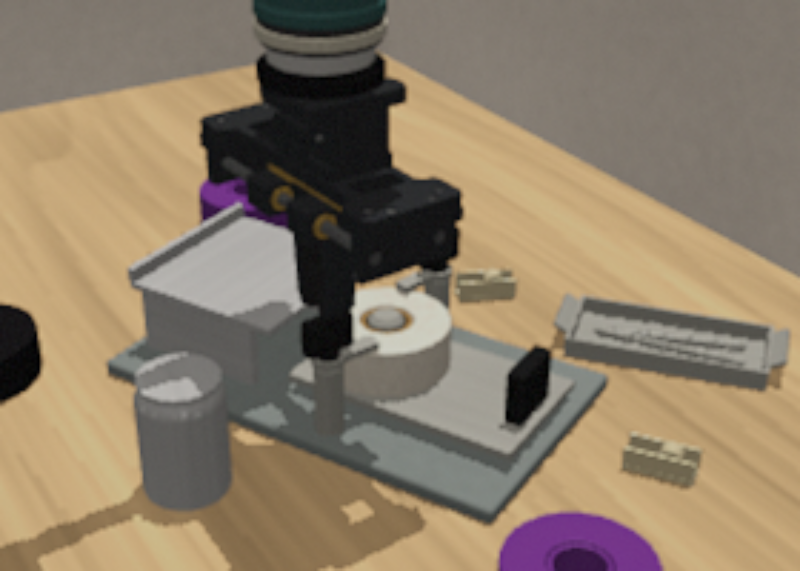

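Run:
```python
from h import *
s=imaging.snapshot("side"); p,u,v=pts(s)
P=np.full((400,640,3),np.nan); P[v,u]=p
for r in range(178,232,3): print(r,[tuple((P[r,c]*1000).round().tolist()) for c in(288,294,300)],s["frame"][r,294])
cv2.imwrite("pics/s3.png",cv2.resize(cv2.convertScaleAbs(s["frame"][170:250,260:370],alpha=2.5,beta=20),(770,560),interpolation=cv2.INTER_CUBIC))
```

```text
178 [(459.0, -12.0, 192.0), (470.0, -13.0, 190.0), (462.0, -46.0, 206.0)] [61 60 58]
181 [(459.0, -12.0, 187.0), (468.0, -16.0, 186.0), (473.0, -27.0, 189.0)] [45 49 49]
184 [(459.0, -12.0, 181.0), (472.0, -9.0, 176.0), (470.0, -33.0, 187.0)] [23 19 18]
187 [(482.0, 31.0, 150.0), (482.0, 9.0, 160.0), (492.0, 6.0, 159.0)] [21 18 18]
190 [(482.0, 33.0, 143.0), (482.0, 10.0, 154.0), (491.0, 5.0, 153.0)] [24 24 21]
193 [(481.0, 31.0, 138.0), (482.0, 10.0, 148.0), (492.0, 7.0, 146.0)] [22 21 18]
196 [(481.0, 31.0, 132.0), (482.0, 10.0, 142.0), (491.0, 6.0, 141.0)] [23 21 21]
199 [(481.0, 32.0, 126.0), (482.0, 10.0, 136.0), (492.0, 7.0, 134.0)] [19 21 21]
202 [(481.0, 33.0, 119.0), (482.0, 11.0, 129.0), (493.0, 8.0, 127.0)] [20 22 21]
205 [(483.0, 36.0, 110.0), (482.0, 11.0, 123.0), (493.0, 8.0, 121.0)] [21 22 22]
208 [(557.0, 177.0, 11.0), (481.0, 11.0, 117.0), (494.0, 11.0, 113.0)] [16 17 19]
211 [(550.0, 165.0, 11.0), (481.0, 9.0, 112.0), (500.0, 22.0, 99.0)] [16 15 15]
214 [(474.0, 20.0, 102.0), (486.0, 20.0, 98.0), (500.0, 23.0, 93.0)] [15 13 14]
217 [(473.0, 18.0, 97.0), (486.0, 19.0, 92.0), (499.0, 21.0, 87.0)] [15 18 16]
220 [(474.0, 20.0, 89.0), (486.0, 20.0, 85.0), (500.0, 22.0, 80.0)] [10 11  9]
223 [(473.0, 19.0, 83.0), (487.0, 22.0, 78.0), (502.0, 26.0, 70.0)] [11 14 13]
226 [(510.0, 90.0, 26.0), (487.0, 23.0, 70.0), (497.0, 17.0, 71.0)] [56 61 62]
229 [(505.0, 81.0, 25.0), (484.0, 17.0, 68.0), (498.0, 19.0, 63.0)] [75 81 83]
```

View pics/s3.png

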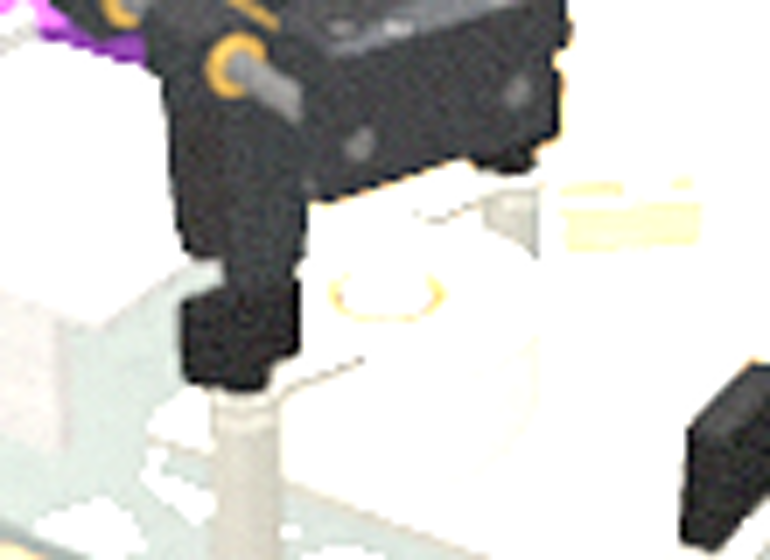

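The enlarged crop shows the fingertips ending at about (240,280), with the bar below them. They stop at z≈0.11 m while the reported TCP is at 0.079 m. I'll measure where the fingertips really lie in the tool frame, from the wrist and side depth.

Run:
```python
from h import *
p=np.array(monitor.current_ee_pos());q=monitor.current_orientation()
w=imaging.snapshot("wrist")
for n,s in(("w0",dict(np.load("w0.npz"))),("now",w)):
    T,u,v=wpts(s,np.zeros(3),[0,0,0,1]) # tool coords
    m=(abs(T[:,0])<.015)&(abs(T[:,1])<.07)&(T[:,2]>-.09)&(T[:,2]<.02)&(s["frame"][v,u].max(1)<60)
    print(n,m.sum(),"max tool z pct",np.percentile(T[m,2],[5,50,90,98,100]).round(4), "y of lowest",T[m][np.argsort(-T[m,2])[:400:60]].round(3).tolist())
print(np.round(w["T_tool_cam"],3).tolist())
s=imaging.snapshot("side"); P,u,v=pts(s); t=R.from_quat(q).inv().apply(P-p)
m=(abs(t[:,0])<.012)&(abs(t[:,1])<.05)&(t[:,2]>-.1)&(t[:,2]<.01)
for a in np.arange(-.1,.01,.008):
    k=m&(abs(t[:,2]-a)<.004); print(round(a,3),k.sum(),t[k].mean(0).round(3) if k.any() else "")
```

```text
w0 5638 max tool z pct [-0.0858 -0.0593 -0.0379 -0.0316 -0.0288] y of lowest [[0.009, 0.051, -0.029], [0.009, -0.046, -0.031], [0.009, -0.051, -0.032], [0.009, -0.052, -0.033], [0.007, 0.044, -0.033], [0.01, 0.053, -0.034], [0.011, 0.055, -0.035]]
now 4299 max tool z pct [-0.0761 -0.0512 -0.0213 -0.0201  0.02  ] y of lowest [[0.007, 0.006, 0.02], [0.013, 0.005, -0.02], [-0.009, -0.003, -0.02], [-0.001, -0.002, -0.021], [-0.014, 0.002, -0.021], [-0.013, -0.003, -0.021], [-0.009, -0.002, -0.021]]
[[-0.001, -0.959, -0.283, 0.073], [1.0, -0.001, 0.0, 0.0], [-0.0, -0.283, 0.959, -0.175], [0.0, 0.0, 0.0, 1.0]]
-0.1 3 [ 0.007 -0.034 -0.099]
-0.092 1 [ 0.01  -0.031 -0.089]
-0.084 15 [ 0.009 -0.02  -0.083]
-0.076 46 [ 0.006 -0.015 -0.076]
-0.068 81 [ 0.007 -0.006 -0.068]
-0.06 72 [ 0.006 -0.006 -0.06 ]
-0.052 80 [ 0.005 -0.007 -0.052]
-0.044 76 [ 0.005 -0.007 -0.044]
-0.036 72 [ 0.005 -0.007 -0.036]
-0.028 20 [ 0.006 -0.001 -0.03 ]
-0.02 52 [ 0.001 -0.005 -0.02 ]
-0.012 39 [ 0.    -0.007 -0.012]
-0.004 41 [-0.001 -0.007 -0.004]
0.004 36 [ 0.001 -0.007  0.004]
```

Both views agree that the fingers end 29 mm behind the reported TCP. I'll use that offset from here on.

```bash
cat >> h.py <<'E'
TIP=.029   # real fingertips lie this far above the reported TCP (measured)
def turn(x,y,bar,th0,above=True):
    q=down(bar+90)
    robot.move_gripper(.04,25)
    if above: robot.goto([x,y,.145-TIP],q)
    robot.move_l([x,y,.079-TIP],q,velocity=.1)
    robot.move_gripper(.0,25); g=monitor.current_finger_gap(); print("gap",g,"F",np.round(monitor.current_wrist_force(),1))
    if g<.009: print("MISSED"); return
    m0=monitor.current_moment()[2]; j=np.array(monitor.current_joint_pos()); d=1.45-th0
    for e in [d/2,d-.06,d,d+.03,d+.06,d+.09]:
        k=j.copy(); k[5]+=e; robot.move_joints(k)
        m=monitor.current_moment()[2]-m0; print(round(e,2),round(m,2),np.round(monitor.current_wrist_force(),1))
        if e>=d-.07 and abs(m)>.8: break
    print("gap",monitor.current_finger_gap())
    robot.move_gripper(.04); p=monitor.current_ee_pos(); robot.move_l([p[0],p[1],.145-TIP],velocity=.15)
    print(monitor.current_time())
E
python3 - <<'E'
from h import *
turn(.4912,.0270,4.6,.38,False)
E
```

```text
gap 0.011856052957650125 F [ 0.1 -5.4  2.6]
0.53 -0.05 [ 0.1 -5.6  1.7]
1.01 -0.01 [-0.6 -6.6  0.8]
1.07 -0.04 [-0.8 -5.9  2.5]
1.1 0.32 [-1.2 -6.3  2.6]
1.13 0.48 [-1.3 -6.   1.5]
1.16 0.61 [-1.3 -4.7  1.3]
gap 0.012172413175654019
20.925
```

The near knob is at its stop, since the moment rises past 1.08 rad of turn. Now the far knob.

Run:
```python
from h import *
turn(.6198,.0900,10.8,.27)
j=monitor.current_joint_pos()
p=np.array(monitor.current_ee_pos());q=monitor.current_orientation()
for n in("wrist","top"):
    s=imaging.snapshot(n); P,u,v=wpts(s,p,q) if n=="wrist" else pts(s); f=s["frame"][v,u]; dark=f.max(1)<60
    for l,(x,y) in(("near",(-.072,0)),("far",(.072,0))):
        w=W(x,y,0); m=dark&(np.hypot(P[:,0]-w[0],P[:,1]-w[1])<.025)&(P[:,2]>.09)&(P[:,2]<.106)
        if m.sum()>5: r=cv2.minAreaRect((P[m,:2]*1000).astype(np.float32)); print(n,l,m.sum(),np.round(r[0],1),np.round(r[1],1),round(r[2],1))
for a in(116.2,-63.8): print(kin.solve_ik(W(0,-.112,.036-TIP),down(a)),kin.solve_ik(W(0,-.112,.09-TIP),down(a)))
```

```text
gap 0.012004192436475802 F [-0.1 -1.   1.5]
0.59 -0.02 [-0.5 -0.6  0.8]
1.12 -0.04 [-0.6 -0.4  1. ]
1.18 -0.05 [-0.2 -1.4  1.1]
1.21 0.38 [ 0.6 -0.1  1.4]
1.24 0.59 [-0.5 -0.8  1.7]
1.27 0.54 [-1.7 -1.2  1.9]
gap 0.01253753980484498
26.9167
wrist near 764 [491.2  27.4] [12.3 34.1] 33.7
wrist far 892 [619.1  90.7] [11.8 35.3] 32.1
top near 8 [484.8  37.2] [7.5 4.6] 18.0
[-1.10833381e-01  3.36051365e-01  1.92062096e+00 -4.44089210e-16
  8.84920331e-01 -2.13890597e+00] [-1.10833381e-01  2.69281361e-01  1.89087594e+00 -4.44089210e-16
  9.81435352e-01 -2.13890597e+00]
[-1.10833381e-01  3.36051365e-01  1.92062096e+00 -4.44089210e-16
  8.84920331e-01  1.00268668e+00] [-1.10833381e-01  2.69281361e-01  1.89087594e+00 -4.44089210e-16
  9.81435352e-01  1.00268668e+00]
```

Both bars are within 1° of the stop angle. Next: grip the handle and lift.

Run:
```python
from h import *
x,y=.6052,-.0408; q=down(-63.8)
robot.goto([x,y,.13-TIP],q); robot.move_l([x,y,.037-TIP],velocity=.12)
robot.move_gripper(0,45); g=monitor.current_finger_gap(); p=np.array(monitor.current_ee_pos()); f0=np.array(monitor.current_wrist_force())
print(g,p,f0.round(1))
if g>.01:
    for d in(.02,.042,.044,.0455,.047,.0485):
        robot.move_l([p[0],p[1],p[2]+d],velocity=.06); f=np.array(monitor.current_wrist_force())-f0
        print(d,(np.array(monitor.current_ee_pos())-p).round(4),f.round(1))
        if d>=.044 and f[2]<-25: break
print(monitor.current_finger_gap(),monitor.current_time())
```

```text
0.013392633383121745 [ 0.60628273 -0.04189857  0.00874694] [ 1.  -4.5  0.5]
0.02 [-0.0002  0.      0.019 ] [  3.5   3.1 -10.4]
0.042 [-0.0002  0.      0.0416] [ 2.6  3.  -9.2]
0.044 [-0.0002  0.      0.0432] [  3.7   1.6 -11.3]
0.0455 [-0.0002  0.      0.0445] [  5.2   1.9 -12.4]
0.047 [-0.0002  0.      0.0452] [  6.9   1.5 -16. ]
0.0485 [-0.0003  0.      0.0453] [ 10.1   2.6 -24.3]
0.013619701502038247 31.725
```

The plate is at its top stop. I'll release it, hover behind the roll and measure.

Run:
```python
from h import *
p=np.array(monitor.current_ee_pos()); robot.move_l([p[0],p[1],p[2]-.0005],velocity=.05) 
robot.move_gripper(.04); robot.move_l([p[0],p[1],.145-TIP],velocity=.15)
for a in(26.2,-153.8): print(a,[None if (k:=kin.solve_ik(W(0,yy,.077-TIP),down(a))) is None else np.round(k,2) for yy in(-.076,.085)])
robot.goto(W(0,-.076,.145-TIP),down(26.2)); robot.move_gripper(.05)
p=np.array(monitor.current_ee_pos());q=monitor.current_orientation()
s=imaging.snapshot("wrist"); cv2.imwrite("pics/w5.png",s["frame"]); P,u,v=wpts(s,p,q); 
c,sn=np.cos(np.deg2rad(YAW)),np.sin(np.deg2rad(YAW)); d=P[:,:2]-O; S=np.stack([d@[c,sn],d@[-sn,c],P[:,2]],1)*1000
f=s["frame"][v,u].astype(int)
m=(abs(S[:,2]-107)<4)&(np.hypot(S[:,0],S[:,1])<60)&(f.min(1)>70); print("roll",m.sum(),np.median(S[m,2]),cv2.minEnclosingCircle(S[m,:2].astype(np.float32)))
m=(abs(S[:,0])<45)&(S[:,1]>-95)&(S[:,1]<-55)&(S[:,2]>50)&(S[:,2]<85); print("plate z",np.median(S[m,2]),m.sum())
m=(abs(S[:,0])<55)&(S[:,1]>70)&(S[:,1]<160)&(abs(S[:,2]-69)<8); print("shelf z",np.median(S[m,2]),m.sum())
for yy in(60,90,120,150): 
    k=m=(abs(S[:,1]-yy)<8)&(abs(S[:,2]-69)<5)&(abs(S[:,0])<90); print(yy,np.percentile(S[k,0],[1,99]).round(1) if k.any() else "")
m=(abs(S[:,0])<60)&(S[:,2]>77)&(S[:,2]<85)&(S[:,1]>160)&(S[:,1]<200); print("lip",m.sum(),np.percentile(S[m,1],[2,50,98]) if m.any() else "")
print(monitor.current_time())
```

```text
26.2 [array([-0.06,  0.26,  1.94, -0.  ,  0.95, -0.52]), array([ 0.21,  0.16,  2.05, -0.  ,  0.93, -0.25])]
-153.8 [None, None]
roll 15584 106.26994202593175 ((-0.3236638009548187, -0.3529561460018158), 45.97138595581055)
plate z 70.3626605904326 6008
shelf z 69.43472095142658 2859
60 [-63.8  62.8]
90 [-64.6  63.4]
120 
150 
lip 0 
34.8667
```

View pics/w5.png

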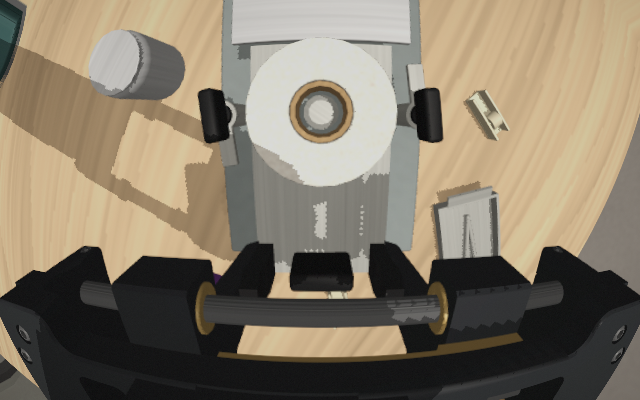

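The roll is centred (−0.3, −0.4 mm) and both knobs are open, at image (213,115) and (428,115). However, the roll top rose only 43.9 mm, so relaxing before release probably pushed the plate down about 1 mm. I'll regrip, lift to the stop again and release under slight upward preload.

```bash
cat > meas.py <<'E'
from h import *
def stand(s,p=None,q=None):
    P,u,v=wpts(s,p,q) if p is not None else pts(s)
    c,sn=np.cos(np.deg2rad(YAW)),np.sin(np.deg2rad(YAW)); d=P[:,:2]-O
    return np.stack([d@[c,sn],d@[-sn,c],P[:,2]],1)*1000,s["frame"][v,u].astype(int)
E
python3 - <<'E'
from meas import *
x,y=.6062,-.0418
robot.goto([x,y,.145-TIP],down(-63.8)); robot.move_l([x,y,.082-TIP],velocity=.12)
robot.move_gripper(0,45); p=np.array(monitor.current_ee_pos()); f0=np.array(monitor.current_wrist_force()); print(monitor.current_finger_gap(),p,f0.round(1))
for d in(.001,.002,.003,.004,.005):
    robot.move_l([p[0],p[1],p[2]+d],velocity=.04); f=np.array(monitor.current_wrist_force())-f0
    print(d,(np.array(monitor.current_ee_pos())-p).round(4)[2],f.round(1))
    if f[2]<-22: break
robot.move_gripper(.04); robot.move_l([p[0],p[1],.145-TIP],velocity=.15)
robot.goto(W(0,-.076,.145-TIP),down(26.2)); robot.move_gripper(.05)
p=np.array(monitor.current_ee_pos());q=monitor.current_orientation()
S,f=stand(imaging.snapshot("wrist"),p,q)
m=(abs(S[:,2]-107)<4)&(np.hypot(S[:,0],S[:,1])<60)&(f.min(1)>70); print("roll",m.sum(),np.median(S[m,2]),cv2.minEnclosingCircle(S[m,:2].astype(np.float32)))
m=(abs(S[:,0])<45)&(S[:,1]>-95)&(S[:,1]<-55)&(S[:,2]>50)&(S[:,2]<85); print("plate z",np.median(S[m,2]))
print(monitor.current_time())
E
```

```text
0.013819662661676654 [ 0.6064142  -0.04181053  0.05337777] [-1.   0.4  1.6]
0.001 0.0001 [ 4.  -1.3 -8. ]
0.002 0.0007 [  4.8  -0.7 -12.7]
0.003 0.0012 [  7.1  -0.5 -15.7]
0.004 0.0013 [  9.9  -1.4 -19.9]
0.005 0.0013 [ 11.4  -0.7 -24.5]
roll 15783 107.3761124376837 ((-0.5188846588134766, -0.07291945070028305), 46.21302795410156)
plate z 71.46257986940692
41.6417
```

The plate is now 45.0 mm up. Next I'll push the roll.

Run:
```python
from meas import *
robot.move_l(W(0,-.076,.078-TIP),velocity=.12); print(monitor.current_ee_pos()[2]+TIP,monitor.current_finger_gap())
f0=np.array(monitor.current_wrist_force()); ax=np.array([-np.sin(np.deg2rad(YAW)),np.cos(np.deg2rad(YAW)),0])
fy=lambda: (np.array(monitor.current_wrist_force())-f0)@ax
robot.move_l(W(0,-.050,.078-TIP),velocity=.06); print(fy())
robot.move_l(W(0,.0,.078-TIP),velocity=.05); print(fy())
robot.move_l(W(0,.070,.078-TIP),velocity=.06); print(fy(),monitor.current_time())
for y in np.arange(.073,.0885,.0015):
    robot.move_l(W(0,y,.078-TIP),velocity=.03); f=fy(); print(round(y,4),round(f,1))
    if f<-5: break
print(monitor.current_time())
robot.move_l(W(0,y-.04,.078-TIP),velocity=.08); robot.move_l(W(0,y-.045,.2-TIP),velocity=.2)
p=np.array(monitor.current_ee_pos());q=monitor.current_orientation()
s=imaging.snapshot("wrist"); cv2.imwrite("pics/w7.png",s["frame"]); S,f=stand(s,p,q)
m=(abs(S[:,2]-105.4)<4)&(np.hypot(S[:,0],S[:,1]-129)<60)&(f.min(1)>70); print("roll",m.sum(),np.percentile(S[m,2],[5,50,95]),cv2.minEnclosingCircle(S[m,:2].astype(np.float32)))
m=(abs(S[:,0])<60)&(S[:,2]>77)&(S[:,2]<85)&(S[:,1]>165)&(S[:,1]<200); print("lip",m.sum(),np.percentile(S[m,1],[2,50,98]) if m.any() else "")
print(monitor.current_time())
```

```text
0.07829848459978055 0.049398966011519586
-0.7047691043100391
-0.3370432032998946
0.466501030030009 45.4
0.073 -1.1
0.0745 -2.7
0.076 -1.6
0.0775 -2.2
0.079 -3.1
0.0805 -2.1
0.082 -3.6
0.0835 -8.0
47.4
roll 9418 [103.94484256 105.38904965 106.61712687] ((-0.8409208655357361, 128.82151794433594), 46.21103286743164)
lip 722 [174.75872211 177.72944213 180.65121111]
48.8583
```

View pics/w7.png

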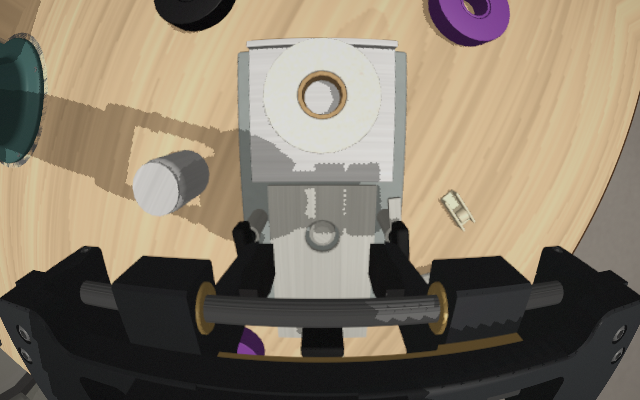

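The picture shows the roll lying flat at (322,95) against the end lip, centred at stand (−0.8, 128.8) mm. I'll check the plate, knobs and bystanders once more, then hand in.

Run:
```python
from meas import *
j=np.array(monitor.current_joint_pos()); robot.goto(W(0,-.03,.29-TIP),down(26.2))
p=np.array(monitor.current_ee_pos());q=monitor.current_orientation()
S,f=stand(imaging.snapshot("wrist"),p,q)
m=(abs(S[:,0])<40)&(S[:,1]>-90)&(S[:,1]<40)&(abs(S[:,2]-65)<15)&(np.hypot(S[:,0],S[:,1])>35); print("plate z",np.median(S[m,2]))
for x in(-72,72):
    m=(f.max(1)<60)&(np.hypot(S[:,0]-x,S[:,1])<25)&(abs(S[:,2]-98)<7)
    print("knob",m.sum(),cv2.minAreaRect(S[m,:2].astype(np.float32)) if m.sum()>5 else "")
for n in("side",):
    imaging.snapshot(n)
    for l in("canister","clamp_a","tweezers_tray"):
        for d in models.find_in(n,l)[:2]: print(l,d["bbox"],round(d["confidence"],2))
print(monitor.current_time());
```

```text
plate z 71.49709241913443
knob 335 ((-71.75587463378906, 0.47229576110839844), (11.381385803222656, 35.73556137084961), 7.701236248016357)
knob 322 ((70.26992797851562, 0.9782447814941406), (11.230107307434082, 34.347415924072266), 8.497456550598145)
canister [229.5, 222.7, 31.5, 59.0] 0.81
clamp_a [395.0, 253.5, 27.3, 18.4] 0.7
clamp_a [342.0, 196.4, 18.3, 7.9] 0.65
49.6333
```

```bash
python3 -c "
from h import *
print(robot.finish_job())"
```

```text
the job is handed in; nothing more can be done
None
```

The job is handed in: both knobs are open at their stops, the plate is up at its top stop, and the roll lies flat on the shelf against the lip, under 1 mm from its middle; the canister and both clamps showed no movement in the last side view, where the tweezers tray was not detected, so it went unchecked.

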